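# Find the proud lid of the pill organizer by touch and snap it shut

### The job

One of the seven flip lids of the white pill organizer has not snapped shut: its front edge stands a few millimetres proud, too little to tell by eye. Feel lightly across the lids with the fingertips to find the high one, then push that lid down firmly at its front edge until it is fully home, without overloading it. The lids are thin plastic, so never lean on the ones that are already shut, and leave everything else on the bar where it stands.

Things in the scene. Friction and masses are not known exactly. Their poses are not given: they have to be found in the camera images.
- organizer: White weekly pill organizer, 64 (its x) x 270 (its y) mm; it does not slide. Origin under its centre, z up, front faces -x. Seven pods in a row along y, 36 mm apart (centres y = -108 to 108 mm). Each lid is 34 mm wide in y and runs from its hinge at x = 26 mm to its front edge at x = -29 mm (thumb tab to -34); shut, its flat top is level, 39 to 39.5 mm above the bar.
- loose_lid (a joint): Opening angle (rad) of the one lid that is not snapped; which pod it is on is not told. Starts at 0.06 to 0.085: front edge 3.3 to 4.7 mm proud. It stays where left: a light touch does not turn it, about 16.5 N down on the front edge does (20 N at 45 mm from the hinge), until it stops at 0, flush. Home means below 0.025.
- loose_press (a joint): How far the same proud lid, thin and springy, is sunk under load (m), on top of its hinge angle: 3 N per mm, 0 at rest, springs back. Beyond 0.0085 (25 N) it is overloaded.
- lid1 (a joint): How far one of the six shut lids is sunk under load (m): 0 at rest, 3 N per mm, springs back. A light touch is up to about 6 N; beyond 0.0035 (10 N) it is leaned on too hard. The numbering says nothing about its place in the row.
- lid2 (a joint): How far one of the six shut lids is sunk under load (m): 0 at rest, 3 N per mm, springs back. A light touch is up to about 6 N; beyond 0.0035 (10 N) it is leaned on too hard. The numbering says nothing about its place in the row.
- lid3 (a joint): How far one of the six shut lids is sunk under load (m): 0 at rest, 3 N per mm, springs back. A light touch is up to about 6 N; beyond 0.0035 (10 N) it is leaned on too hard. The numbering says nothing about its place in the row.
- lid4 (a joint): How far one of the six shut lids is sunk under load (m): 0 at rest, 3 N per mm, springs back. A light touch is up to about 6 N; beyond 0.0035 (10 N) it is leaned on too hard. The numbering says nothing about its place in the row.
- lid5 (a joint): How far one of the six shut lids is sunk under load (m): 0 at rest, 3 N per mm, springs back. A light touch is up to about 6 N; beyond 0.0035 (10 N) it is leaned on too hard. The numbering says nothing about its place in the row.
- lid6 (a joint): How far one of the six shut lids is sunk under load (m): 0 at rest, 3 N per mm, springs back. A light touch is up to about 6 N; beyond 0.0035 (10 N) it is leaned on too hard. The numbering says nothing about its place in the row.
- tumbler: Clear glass tumbler, 74 mm across, 105 mm high, upright; origin under its centre. A bystander: leave it where it is.
- saucer: Round white ceramic saucer, 144 mm across, 18 mm high, close in front of the organizer; origin under its centre. A bystander: leave it where it is.
- travel_mug: Aluminium travel mug with black press-button lid, 74 mm across, 176 mm high, upright; origin under its centre. A bystander: leave it where it is.
- funnel: Small green silicone funnel standing mouth down, 64 mm across, 65 mm high, near one end of the organizer; origin under its centre. A bystander: leave it where it is.
- vitamin_bottle: Brown glass bottle with white cap, 58 mm across, 100 mm high, upright; origin under its centre. A bystander: leave it where it is.
- jam_jar: Glass jar with steel lid, 68 mm across, 95 mm high, upright; origin under its centre. A bystander: leave it where it is.
- teaspoon: Steel teaspoon, 140 mm long, under 10 mm high, lying along the organizer on its far side; origin under its centre. A bystander: leave it where it is.
Mind the look-alikes: they are no part of the job. Leave any orange or red look-alike of the part that bears loose_lid alone. What is shaped like the part that bears lid2 but brown or turquoise is not meant.

How it is judged:
At the end, for the whole second after the job is handed in: The lid that stood proud is home (open by less than 0.025 rad, about 1.4 mm at its front edge), no lid is still being pressed (none sunk by 1 mm), and every bystander stands within 20 mm of where it was (value of joint loose_lid below 0.025 rad and value of joint each of loose_press, lid1, lid2, lid3, lid4, lid5, lid6 below 0.001 m and distance of each of tumbler, saucer, travel_mug, funnel, vitamin_bottle, jam_jar, teaspoon from where it was at the start of the episode below 0.02 m); the robot touches nothing.
It fails at once if a lid that was already shut is leaned on with over 10 N (sunk by more than 3.5 mm) (value of joint any of lid1, lid2, lid3, lid4, lid5, lid6 above 0.0035 m).
It fails at once if the proud lid is overloaded with over 25 N (sunk by more than 8.5 mm) (value of joint loose_press above 0.0085 m).
It fails at once if a bystander is moved by more than 20 mm (distance of any of tumbler, saucer, travel_mug, funnel, vitamin_bottle, jam_jar, teaspoon from where it was at the start of the episode above 0.02 m).
It also fails if it takes over 58 s, if anything falls off the work surface, if the arm or the gripper's body presses on something with over 40 N, if the wrist force passes 120 N, or if a joint passes its speed limit or range.

### The arm

A 7-joint arm with a two-finger parallel gripper is mounted at the origin on the work surface. World frame = base frame: x ahead of the robot, y to its left, z up, the work surface at z = 0. Lengths are in m, angles in rad, forces in N, time in s.
With the tool pointing down it reaches from about 0.4 to 0.85 m from the base axis. Payload 10.4 kg.
Tool frame: the origin (TCP) lies midway between the tips of the shut fingers; the grasp point (between the pads) lies hold_point_z behind it (hold_point_z is the distance from the TCP to the grasp point, in m); z points along the fingers, y is the line along which they close (so a half turn about z gives the same grasp; the last joint's range is limited). The gripper opens to 87 mm and grips with 3 to 60 N. Pads are 19 mm wide; open, the fingers measure 117 mm over their backs; the gripper's body (75 mm by 190 mm) begins 51 mm behind the grasp point.
Start: joints at [1.098, 0.332, -0.065, 1.46, 0.022, 1.35, -0.088], TCP at [0.272, -0.563, 0.223] pointing down, gripper open.
Joint ranges: [-2.6, 2.6], [-0.5, 2.12], [-1.47, 1.34], [0.16, 2.42], [-1.27, 4.41], [0.06, 2.06], [-2.6, 2.6]. Speed limits (rad/s): [2.22, 2.22, 2.79, 2.79, 3.14, 3.14, 3.14].

### API

Orientations are given as a unit quaternion [x, y, z, w].
In Python, from bench import * gives the robot as it stands. The module is installed in compiled form; this text tells all that it offers.
- The arm moves only by the tool drive_tool, never from a script. Its argument "increments" is a list of rows, each a list of 6 numbers: the shift along the tool's x, y, z scaled (see below), then the turn, a rotation vector about the tool's x, y, z scaled (see below). In form: [[dx, dy, dz, rx, ry, rz], ...]. A call has exactly 5 rows; each row is the pose to reach, as a shift and turn from the pose commanded when the call began, along the tool's axes at that moment; what a row does not reach only later rows make up. The controller multiplies each number of a shift by 300 mm and each number of a turn by pi/4 rad. A row lasts 1/12 s, in which the tool goes at most 41.7 mm and 7.16 degrees, less where a joint would pass 70% of its speed; a pose out of reach is approached as far as the arm can. A call with a number of a shift or a turn outside -1 to 1 is refused whole. A call with a gripper value outside its range is refused whole. "claw" is the closure, from 0 (fully open) to 1 (shut), set as the call begins (left out, the last holds). The fingers move at their own pace and stop on an object; "force" is the grip in N (left out, the last holds). Time passes only in rows, so rows that repeat a pose let the fingers close, or fill a call up. It gives the time, the measured TCP pose, the force, the opening and the grip force at its end, in the units of the state.
- read_state(): the state, without advancing time (a new reading comes with each control period).
- camera(name): name is "side" or "top"; returns the picture (400x640x3 uint8, blue, green, red); there is no depth.
- get_calibration(name): a dict with "K" (3x3 intrinsics, pixels), "position" and "rotation" of the camera in the world. Camera axes: x right, y down, z forward; pixel columns grow to the right and rows downward; lengths in m; the calibration is good to about 2 mm. A picture is of the moment at which its call begins. get_calibration takes no time and is no camera call.
- close_job(): hands the job in; it is judged then, once.
The state is a dict: "time": time; "joint_positions": joint angles; "joint_vel": joint speeds; "joint_torque": joint torques, N m; "ee_pos": TCP position; "eef_rot": TCP orientation; "ft_force": force on the tool from outside, world axes, zero at the start; "torque": the same for the moment, N m; "width": finger opening in m; "grip_force": force on a finger pad.
Only numpy, scipy, OpenCV 4.12 (cv2) and the standard library are available. Lean on these libraries where they do the work, as an engineer would, in place of code of your own. Each camera call takes 0.05 s, during which the arm holds its last target. There are 200 camera calls.

## Working session

There is one attempt and no reset: what is moved stays moved. The work goes in short steps, Python scripts to look and compute and a tool call to move; the robot and the scene stay as the last step left them, time stands still between calls to the robot, and variables do not carry over. Pictures are saved under pics/ and viewed, at most 10 in all, crops included, and the job is handed in when it is done.

Besides the shell and the picture viewer there is one more tool, called after "Call:" as name(argument=value, ...), one argument or row to a line, values as JSON. drive_tool: Moves the arm, as the interface text tells. Its arguments: {"type":"object","properties":{"increments":{"type":"array","items":{"type":"array","items":{"type":"number"}}},"claw":{"type":"number"},"force":{"type":"number"}},"required":["increments"]}

```bash
mkdir -p pics
python3 - <<'E'
from bench import *
import cv2
for n in("top","side"):
    cv2.imwrite(f"pics/{n}0.png",camera(n)); c=get_calibration(n); print(n,c)
s=read_state(); print({k:s[k] for k in("time","ee_pos","eef_rot","ft_force","width")})
E
```

```text
top {'K': array([[415.40734007,   0.        , 324.95689473],
       [  0.        , 415.40734007, 203.45185393],
       [  0.        ,   0.        ,   1.        ]]), 'position': array([0.44157545, 0.0416139 , 0.98813796]), 'rotation': array([ 0.71313201, -0.69843852,  0.05251725, -0.02946708])}
side {'K': array([[471.56430086,   0.        , 324.43956002],
       [  0.        , 471.56430086, 203.16253249],
       [  0.        ,   0.        ,   1.        ]]), 'position': array([ 0.45169358, -0.87382989,  0.79241606]), 'rotation': array([ 0.90142707, -0.0740425 ,  0.02288216, -0.42593821])}
{'time': 0.1, 'ee_pos': array([ 0.27158953, -0.56254337,  0.22186443]), 'eef_rot': array([ 9.74812485e-01,  2.23025241e-01, -1.62977994e-04, -5.78731468e-04]), 'ft_force': array([ 0.1083887 ,  0.18158021, -0.5957817 ]), 'width': 0.08695793123760714}
```

View pics/top0.png

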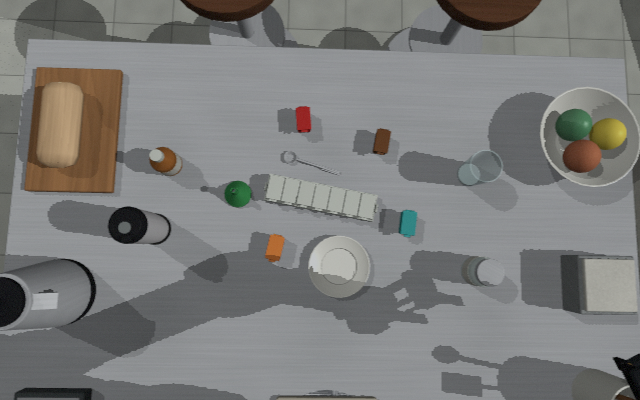

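View pics/side0.png

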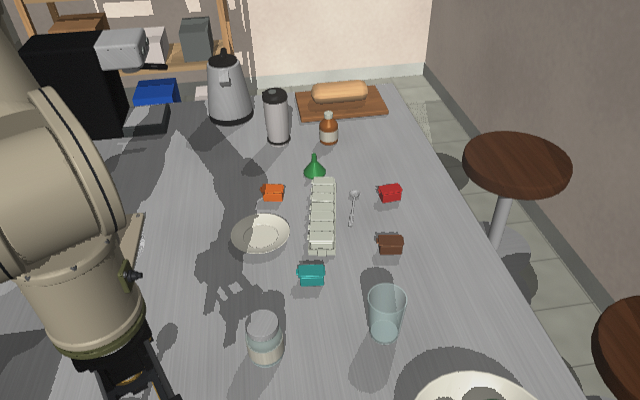

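The top view shows the white organizer at about (266–378, 175–220). The single-pod look-alikes are red (303,119), brown (381,141), teal (408,222) and orange (275,247). The saucer is at (340,267), the funnel at (238,193), and the spoon at (310,162). The target is the white seven-pod row.

```bash
cat > h.py <<'E'
from bench import *
import cv2, numpy as np
from scipy.spatial.transform import Rotation as R
def ray(n,u,v,z):
    c=get_calibration(n); d=R.from_quat(c["rotation"]).apply(np.linalg.inv(c["K"])@[u,v,1]); p=np.array(c["position"])
    return p+d*(z-p[2])/d[2]
def proj(n,P):
    c=get_calibration(n); q=c["K"]@R.from_quat(c["rotation"]).inv().apply(np.array(P)-c["position"]); return q[:2]/q[2]
E
python3 - <<'E'
from h import *
im=cv2.imread("pics/top0.png"); hsv=cv2.cvtColor(im,cv2.COLOR_BGR2HSV)
m=cv2.inRange(hsv,(0,0,165),(180,40,255)); m[:, :255]=0; m[:,390:]=0; m[:168]=0; m[228:]=0
cs=cv2.findContours(m,0,2)[0]; pts=np.vstack([c for c in cs if cv2.contourArea(c)>15]).reshape(-1,2)
P=np.array([ray("top",u,v,.039)[:2] for u,v in pts]).astype(np.float32)
r=cv2.minAreaRect(P); print(r, cv2.boxPoints(r))
c=np.array(r[0]); 
o=cv2.resize(im[165:235,250:400],None,fx=5,fy=5,interpolation=2)
for b in cv2.boxPoints(r):
    u=proj("top",[*b,.039]); cv2.circle(o,(int((u[0]-250+.5)*5),int((u[1]-165+.5)*5)),4,(0,0,255),-1)
cv2.imwrite("pics/crop.png",o)
for n,u,v in(("saucer",340,267),("funnel",238,193),("spoon",310,162)): print(n,ray("top",u,v,.01 if n!="funnel" else .03))
E
```

```text
((0.5674834251403809, 0.021572425961494446), (0.250804603099823, 0.06024833396077156), 79.9463119506836) [[ 0.51593024 -0.09664547]
 [ 0.5752534  -0.10716307]
 [ 0.6190366   0.13979033]
 [ 0.5597134   0.15030792]]
saucer [ 0.40748849 -0.02718311  0.01      ]
funnel [0.57334871 0.21308552 0.03      ]
spoon [0.65511491 0.04848798 0.01      ]
```

View pics/crop.png

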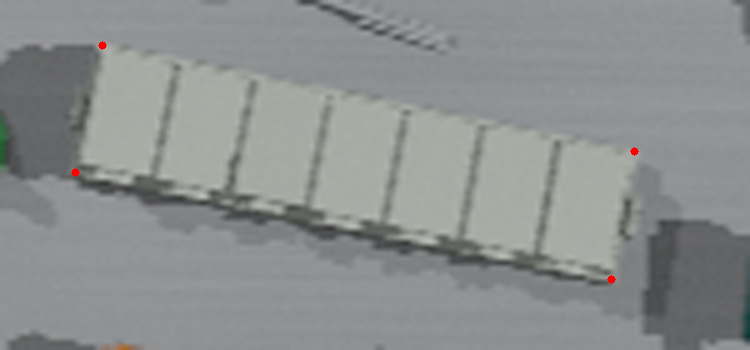

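The crop shows seven lids. The fitted box is 251 x 60 mm, as expected, which puts the origin at about (0.571, 0.021) with yaw −10°. I'll close the fingers and go over the end pod at y = −108, with the tool's x along the row.

Call:
drive_tool(
  increments=[
    [0.1,-0.075,0,0,0,-0.12],
    [0.21,-0.155,0,0,0,-0.24],
    [0.32,-0.235,0,0,0,-0.36],
    [0.43,-0.31,0,0,0,-0.48],
    [0.53,-0.39,0,0,0,-0.6],
  ],
  claw=1,
  force=20,
)

```text
time: 0.52
ee_pos: [0.3649, -0.3862, 0.2222]
eef_rot: [0.895, 0.447, -0.0, -0.0]
ft_force: [1.4, -1.2, 0.6]
width: 0.0615
grip_force: 0.0
```

```bash
cat >> h.py <<'E'
O=np.array([.5714,.0209]); X=np.array([.9846,-.1746]); Y=np.array([.1746,.9846])
def go(k_y,z,xo=-.024):
    s=read_state(); r=R.from_quat(s["eef_rot"]); t=np.r_[O+xo*X+k_y*Y,z]
    M=np.c_[np.r_[Y,0],np.r_[X,0],[0,0,-1]]   # desired tool axes
    print("t",s["time"],"pos",s["ee_pos"],"F",s["ft_force"],"w",s["width"])
    print("shift units",r.inv().apply(t-s["ee_pos"])/.3,"turn units",(r.inv()*R.from_matrix(M)).as_rotvec()/(np.pi/4))
E
python3 -c "
from h import *
go(-.108,.1)"
```

```text
t 0.5167 pos [ 0.36491032 -0.38622701  0.22224714] F [ 1.35355031 -1.1717458   0.56474016] w 0.061465481078728706
shift units [ 1.1410804  -0.1737499   0.40758823] turn units [-3.41489610e-04 -1.37754891e-04 -5.97257420e-01]
```

Call:
drive_tool(
  increments=[
    [0.13,-0.02,0,0,0,-0.12],
    [0.26,-0.04,0,0,0,-0.24],
    [0.39,-0.06,0,0,0,-0.36],
    [0.52,-0.08,0,0,0,-0.48],
    [0.65,-0.1,0,0,0,-0.6],
  ],
)

```text
time: 0.93
ee_pos: [0.4585, -0.2131, 0.2225]
eef_rot: [0.766, 0.643, -0.0, 0.0]
ft_force: [0.5, -1.2, -0.4]
width: 0.0284
grip_force: 0.0
```

```bash
python3 -c "
from h import *
go(-.108,.1)"
```

```text
t 0.9333 pos [ 0.45848723 -0.21307472  0.22246331] F [ 0.5289259  -1.24597922 -0.44894949] w 0.02840908731710015
shift units [0.47355111 0.15517664 0.4080576 ] turn units [-0.00018261  0.00035278  0.0018804 ]
```

Call:
drive_tool(
  increments=[
    [0.1,0.03,0.0,0,0,0],
    [0.22,0.07,0.05,0,0,0],
    [0.33,0.11,0.15,0,0,0],
    [0.45,0.14,0.2,0,0,0],
    [0.45,0.14,0.3,0,0,0],
  ],
)

```text
time: 1.35
ee_pos: [0.5268, -0.0819, 0.1336]
eef_rot: [0.765, 0.644, 0.003, 0.001]
ft_force: [1.7, -0.3, -0.6]
width: 0.0016
grip_force: 0.0
```

Call:
drive_tool(
  increments=[
    [0,0,0,0,0,0],
    [0,0,0,0,0,0],
    [0,0,0,0,0,0],
    [0,0,0,0,0,0],
    [0,0,0,0,0,0],
  ],
)

```text
time: 1.77
ee_pos: [0.5241, -0.0907, 0.1341]
eef_rot: [0.768, 0.641, 0.001, 0.001]
ft_force: [0.1, -0.2, -0.1]
width: 0.0002
grip_force: 0.0
```

```bash
python3 -c "
from h import *
go(-.108,.046)
im=camera('side'); cv2.imwrite('pics/s1.png',cv2.resize(im[130:330,180:440],None,fx=3,fy=3,interpolation=2))
print(proj('side',read_state()['ee_pos'])-[180,130])
"
```

```text
t 1.7667 pos [ 0.52407371 -0.09070426  0.1340939 ] F [ 0.10351046 -0.21391935 -0.06445649] w 0.00019155270288150208
shift units [0.03407879 0.00950888 0.29365025] turn units [ 0.00306463  0.00074996 -0.00607699]
[128.7856467  77.3920803]
```

View pics/s1.png

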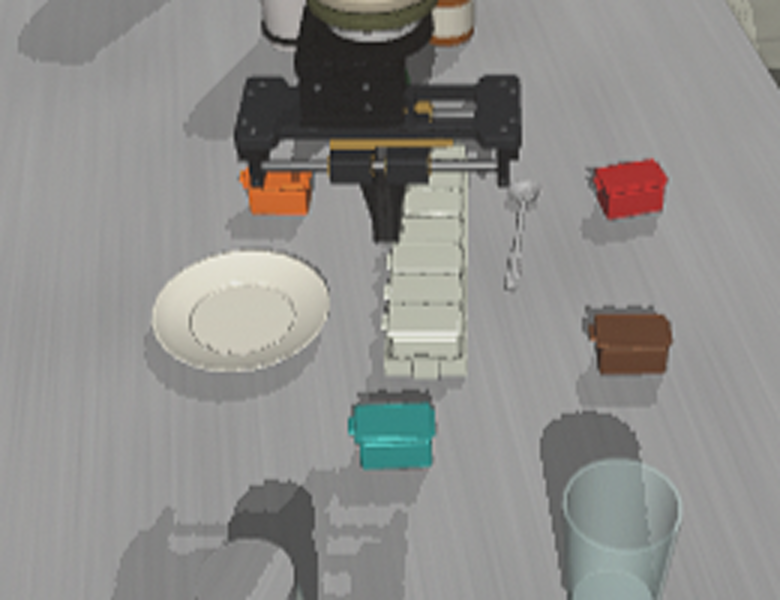

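The shut fingertips sit at crop pixel (386,240), as projected, with nothing tall close by. The tip is narrow. Next I descend to about 52 mm.

Call:
drive_tool(
  increments=[
    [0.034,0.01,0.08,0,0,0],
    [0.034,0.01,0.17,0,0,-0.006],
    [0.034,0.01,0.25,0,0,-0.006],
    [0.034,0.01,0.273,0,0,-0.006],
    [0.034,0.01,0.273,0,0,-0.006],
  ],
)

```text
time: 2.23
ee_pos: [0.5272, -0.0803, 0.0496]
eef_rot: [0.766, 0.643, -0.001, -0.001]
ft_force: [-0.7, 0.1, -1.1]
width: 0.0004
grip_force: 0.0
```

Call:
drive_tool(
  increments=[
    [0,0,0,0,0,0],
    [0,0,0,0,0,0],
    [0,0,0,0,0,0],
    [0,0,0,0,0,0],
    [0,0,0,0,0,0],
  ],
)

```text
time: 2.65
ee_pos: [0.5287, -0.0802, 0.0515]
eef_rot: [0.766, 0.643, 0.0, 0.001]
ft_force: [0.2, -0.3, -0.2]
width: 0.0006
grip_force: 0.0
```

```bash
python3 -c "
from h import *
go(-.108,.040)"
```

```text
t 2.65 pos [ 0.52871497 -0.08022575  0.05145561] F [ 0.1708844  -0.25049661 -0.17766101] w 0.0006033951911500433
shift units [-0.00322771  0.00118669  0.03818775] turn units [0.00173212 0.00029379 0.0018522 ]
```

Call:
drive_tool(
  increments=[
    [-0.003,0,0.01,0,0,0],
    [-0.003,0,0.02,0,0,0],
    [-0.003,0,0.027,0,0,0],
    [-0.003,0,0.032,0,0,0],
    [-0.003,0,0.032,0,0,0],
  ],
)

```text
time: 3.07
ee_pos: [0.5277, -0.0809, 0.0405]
eef_rot: [0.766, 0.643, -0.0, -0.0]
ft_force: [-0.1, 0.1, 0.2]
width: 0.0005
grip_force: 0.0
```

Call:
drive_tool(
  increments=[
    [0,0,0,0,0,0],
    [0,0,0.003,0,0,0],
    [0,0,0.004,0,0,0],
    [0,0,0.005,0,0,0],
    [0,0,0.005,0,0,0],
  ],
)

```text
time: 3.48
ee_pos: [0.5281, -0.0809, 0.0396]
eef_rot: [0.766, 0.643, 0.0, 0.0]
ft_force: [0.5, 0.7, 0.6]
width: 0.0006
grip_force: 0.3
```

Call:
drive_tool(
  increments=[
    [0,0,0.001,0,0,0],
    [0,0,0.002,0,0,0],
    [0,0,0.003,0,0,0],
    [0,0,0.004,0,0,0],
    [0,0,0.004,0,0,0],
  ],
)

```text
time: 3.9
ee_pos: [0.5282, -0.0809, 0.0385]
eef_rot: [0.766, 0.643, 0.0, 0.0]
ft_force: [-0.9, -0.7, 3.1]
width: 0.0002
grip_force: 1.7
```

Contact starts at about 39.5 mm, so this lid is shut. Next pod.

Call:
drive_tool(
  increments=[
    [0,0,-0.03,0,0,0],
    [0.06,0,-0.032,0,0,0],
    [0.12,0,-0.032,0,0,0],
    [0.12,0,-0.025,0,0,0],
    [0.12,0,-0.018,0,0,0],
  ],
)

```text
time: 4.32
ee_pos: [0.5346, -0.0445, 0.0442]
eef_rot: [0.765, 0.644, 0.0, 0.0]
ft_force: [-1.1, -0.6, -0.9]
width: 0.0004
grip_force: 0.0
```

Call:
drive_tool(
  increments=[
    [0,0,0.004,0,0,0],
    [0,0,0.008,0,0,0],
    [0,0,0.011,0,0,0],
    [0,0,0.013,0,0,0],
    [0,0,0.013,0,0,0],
  ],
)

```text
time: 4.73
ee_pos: [0.5342, -0.0459, 0.0397]
eef_rot: [0.766, 0.643, -0.0, -0.0]
ft_force: [-0.0, -0.4, -0.6]
width: 0.0005
grip_force: 0.0
```

Call:
drive_tool(
  increments=[
    [0,0,-0.026,0,0,0],
    [0.06,0,-0.028,0,0,0],
    [0.12,0,-0.028,0,0,0],
    [0.12,0,-0.02,0,0,0],
    [0.12,0,-0.013,0,0,0],
  ],
)

```text
time: 5.15
ee_pos: [0.5409, -0.0091, 0.0443]
eef_rot: [0.765, 0.644, 0.0, 0.0]
ft_force: [-0.1, -0.2, -0.3]
width: 0.0003
grip_force: 0.0
```

Call:
drive_tool(
  increments=[
    [0,0,0.004,0,0,0],
    [0,0,0.008,0,0,0],
    [0,0,0.011,0,0,0],
    [0,0,0.013,0,0,0],
    [0,0,0.013,0,0,0],
  ],
)

```text
time: 5.57
ee_pos: [0.5404, -0.0105, 0.0397]
eef_rot: [0.766, 0.643, -0.0, -0.0]
ft_force: [-0.6, -0.4, -0.0]
width: 0.0005
grip_force: 0.0
```

Call:
drive_tool(
  increments=[
    [0,0,-0.026,0,0,0],
    [0.06,0,-0.028,0,0,0],
    [0.12,0,-0.028,0,0,0],
    [0.12,0,-0.02,0,0,0],
    [0.12,0,-0.013,0,0,0],
  ],
)

```text
time: 5.98
ee_pos: [0.5471, 0.0264, 0.0443]
eef_rot: [0.765, 0.644, 0.0, 0.0]
ft_force: [0.6, -1.0, 0.5]
width: 0.0007
grip_force: 0.0
```

Call:
drive_tool(
  increments=[
    [0,0,0.004,0,0,0],
    [0,0,0.008,0,0,0],
    [0,0,0.011,0,0,0],
    [0,0,0.013,0,0,0],
    [0,0,0.013,0,0,0],
  ],
)

```text
time: 6.4
ee_pos: [0.5467, 0.0249, 0.0398]
eef_rot: [0.766, 0.643, -0.0, 0.0]
ft_force: [0.3, -0.5, 0.7]
width: 0.0004
grip_force: 0.2
```

Four lids are shut so far. Three pods remain.

Call:
drive_tool(
  increments=[
    [0,0,-0.026,0,0,0],
    [0.06,0,-0.028,0,0,0],
    [0.12,0,-0.028,0,0,0],
    [0.12,0,-0.02,0,0,0],
    [0.12,0,-0.013,0,0,0],
  ],
)

```text
time: 6.82
ee_pos: [0.5532, 0.062, 0.0443]
eef_rot: [0.765, 0.644, 0.0, 0.0]
ft_force: [-0.3, -0.6, 0.8]
width: 0.0005
grip_force: 0.0
```

Call:
drive_tool(
  increments=[
    [0,0,0.004,0,0,0],
    [0,0,0.008,0,0,0],
    [0,0,0.011,0,0,0],
    [0,0,0.013,0,0,0],
    [0,0,0.013,0,0,0],
  ],
)

```text
time: 7.23
ee_pos: [0.5531, 0.0606, 0.0404]
eef_rot: [0.766, 0.643, 0.0, 0.0]
ft_force: [-3.4, 1.5, 8.7]
width: 0.0006
grip_force: 4.1
```

Call:
drive_tool(
  increments=[
    [0,0,-0.026,0,0,0],
    [0.06,0,-0.028,0,0,0],
    [0.12,0,-0.028,0,0,0],
    [0.12,0,-0.02,0,0,0],
    [0.12,0,-0.013,0,0,0],
  ],
)

```text
time: 7.65
ee_pos: [0.5592, 0.0966, 0.0438]
eef_rot: [0.765, 0.643, -0.0, 0.0]
ft_force: [0.0, -0.3, -0.1]
width: 0.0003
grip_force: 0.0
```

Call:
drive_tool(
  increments=[
    [0,0,0.004,0,0,0],
    [0,0,0.008,0,0,0],
    [0,0,0.011,0,0,0],
    [0,0,0.013,0,0,0],
    [0,0,0.013,0,0,0],
  ],
)

```text
time: 8.07
ee_pos: [0.5592, 0.0958, 0.0397]
eef_rot: [0.766, 0.643, -0.0, 0.0]
ft_force: [-0.8, -0.0, -0.1]
width: 0.0006
grip_force: 0.0
```

Call:
drive_tool(
  increments=[
    [0,0,-0.026,0,0,0],
    [0.06,0,-0.028,0,0,0],
    [0.12,0,-0.028,0,0,0],
    [0.12,0,-0.02,0,0,0],
    [0.12,0,-0.013,0,0,0],
  ],
)

```text
time: 8.48
ee_pos: [0.5656, 0.1329, 0.0443]
eef_rot: [0.765, 0.644, 0.0, 0.0]
ft_force: [0.1, -0.4, -0.2]
width: 0.0005
grip_force: 0.0
```

Call:
drive_tool(
  increments=[
    [0,0,0.004,0,0,0],
    [0,0,0.008,0,0,0],
    [0,0,0.011,0,0,0],
    [0,0,0.013,0,0,0],
    [0,0,0.013,0,0,0],
  ],
)

```text
time: 8.9
ee_pos: [0.5654, 0.1313, 0.0397]
eef_rot: [0.766, 0.643, -0.0, 0.0]
ft_force: [-0.3, -0.5, -0.1]
width: 0.0005
grip_force: 0.0
```

The high lid is pod 5 (y = +36 mm): 8.7 N there, about 0 N on the others. I'll go back to it and press in steps.

Call:
drive_tool(
  increments=[
    [0,0,-0.03,0,0,0],
    [-0.08,0,-0.03,0,0,0],
    [-0.16,0,-0.03,0,0,0],
    [-0.24,0,-0.03,0,0,0],
    [-0.24,0,-0.02,0,0,0],
  ],
)

```text
time: 9.32
ee_pos: [0.5533, 0.0552, 0.0467]
eef_rot: [0.768, 0.641, -0.001, 0.001]
ft_force: [0.6, -1.1, 0.3]
width: 0.0004
grip_force: 0.0
```

Call:
drive_tool(
  increments=[
    [0,0,0,0,0,0],
    [0,0,0.007,0,0,0],
    [0,0,0.013,0,0,0],
    [0,0,0.02,0,0,0],
    [0,0,0.02,0,0,0],
  ],
)

```text
time: 9.73
ee_pos: [0.5534, 0.062, 0.0403]
eef_rot: [0.765, 0.644, 0.0, 0.0]
ft_force: [-3.2, -0.9, 9.6]
width: 0.0005
grip_force: 4.3
```

Call:
drive_tool(
  increments=[
    [0,0,0.002,0,0,0],
    [0,0,0.004,0,0,0],
    [0,0,0.006,0,0,0],
    [0,0,0.008,0,0,0],
    [0,0,0.008,0,0,0],
  ],
)

```text
time: 10.15
ee_pos: [0.5534, 0.0621, 0.0385]
eef_rot: [0.765, 0.644, 0.0, 0.0]
ft_force: [-4.0, -1.2, 13.0]
width: 0.0006
grip_force: 6.4
```

Call:
drive_tool(
  increments=[
    [0,0,0.002,0,0,0],
    [0,0,0.004,0,0,0],
    [0,0,0.006,0,0,0],
    [0,0,0.008,0,0,0],
    [0,0,0.008,0,0,0],
  ],
)

```text
time: 10.57
ee_pos: [0.5535, 0.0622, 0.0365]
eef_rot: [0.765, 0.644, 0.0, 0.0]
ft_force: [-6.0, -1.5, 18.5]
width: -0.0
grip_force: 8.7
```

Call:
drive_tool(
  increments=[
    [0,0,0.002,0,0,0],
    [0,0,0.004,0,0,0],
    [0,0,0.005,0,0,0],
    [0,0,0.006,0,0,0],
    [0,0,0.006,0,0,0],
  ],
)

```text
time: 10.98
ee_pos: [0.5532, 0.0622, 0.0347]
eef_rot: [0.765, 0.644, 0.0, 0.0]
ft_force: [-7.7, 0.1, 18.4]
width: 0.0006
grip_force: 9.0
```

Call:
drive_tool(
  increments=[
    [0,0,0.001,0,0,0],
    [0,0,0.002,0,0,0],
    [0,0,0.003,0,0,0],
    [0,0,0.004,0,0,0],
    [0,0,0.004,0,0,0],
  ],
)

```text
time: 11.4
ee_pos: [0.5532, 0.0622, 0.0335]
eef_rot: [0.765, 0.644, 0.0, 0.0]
ft_force: [-8.1, -0.5, 19.7]
width: 0.0005
grip_force: 9.3
```

Call:
drive_tool(
  increments=[
    [0,0,0.001,0,0,0],
    [0,0,0.002,0,0,0],
    [0,0,0.002,0,0,0],
    [0,0,0.002,0,0,0],
    [0,0,0.002,0,0,0],
  ],
)

```text
time: 11.82
ee_pos: [0.5531, 0.0622, 0.0329]
eef_rot: [0.765, 0.644, 0.0, 0.0]
ft_force: [-8.7, -1.1, 19.1]
width: 0.0006
grip_force: 9.4
```

Sink plus height now works out at about flush. I'll lift off and feel again at the probing height.

Call:
drive_tool(
  increments=[
    [0,0,-0.01,0,0,0],
    [0,0,-0.025,0,0,0],
    [0,0,-0.045,0,0,0],
    [0,0,-0.045,0,0,0],
    [0,0,-0.045,0,0,0],
  ],
)

```text
time: 12.23
ee_pos: [0.5531, 0.0614, 0.045]
eef_rot: [0.766, 0.643, 0.0, 0.0]
ft_force: [0.7, -0.6, -0.3]
width: 0.0004
grip_force: 0.0
```

Call:
drive_tool(
  increments=[
    [0,0,0.005,0,0,0],
    [0,0,0.01,0,0,0],
    [0,0,0.014,0,0,0],
    [0,0,0.017,0,0,0],
    [0,0,0.017,0,0,0],
  ],
)

```text
time: 12.65
ee_pos: [0.5527, 0.0609, 0.0395]
eef_rot: [0.766, 0.643, -0.0, -0.0]
ft_force: [-1.4, 0.2, 2.5]
width: 0.0004
grip_force: 1.0
```

Call:
drive_tool(
  increments=[
    [0,0,0.001,0,0,0],
    [0,0,0.002,0,0,0],
    [0,0,0.003,0,0,0],
    [0,0,0.003,0,0,0],
    [0,0,0.003,0,0,0],
  ],
)

```text
time: 13.07
ee_pos: [0.5529, 0.0609, 0.039]
eef_rot: [0.766, 0.643, -0.0, -0.0]
ft_force: [-1.7, 0.8, 3.1]
width: 0.0008
grip_force: 1.7
```

About 0.6 mm is left, which is inside tolerance. I'll press once more, 0.9 mm deeper, for margin.

Call:
drive_tool(
  increments=[
    [0,0,0.004,0,0,0],
    [0,0,0.008,0,0,0],
    [0,0,0.012,0,0,0],
    [0,0,0.015,0,0,0],
    [0,0,0.017,0,0,0],
  ],
)

```text
time: 13.48
ee_pos: [0.5531, 0.0611, 0.0345]
eef_rot: [0.766, 0.643, -0.0, 0.0]
ft_force: [-6.0, -0.8, 15.1]
width: 0.0002
grip_force: 7.3
```

Call:
drive_tool(
  increments=[
    [0,0,0.002,0,0,0],
    [0,0,0.004,0,0,0],
    [0,0,0.006,0,0,0],
    [0,0,0.008,0,0,0],
    [0,0,0.008,0,0,0],
  ],
)

```text
time: 13.9
ee_pos: [0.5531, 0.0611, 0.0326]
eef_rot: [0.766, 0.643, -0.0, 0.0]
ft_force: [-8.2, -0.9, 18.9]
width: 0.0001
grip_force: 9.6
```

Call:
drive_tool(
  increments=[
    [0,0,0.001,0,0,0],
    [0,0,0.002,0,0,0],
    [0,0,0.003,0,0,0],
    [0,0,0.003,0,0,0],
    [0,0,0.003,0,0,0],
  ],
)

```text
time: 14.32
ee_pos: [0.5531, 0.0611, 0.0319]
eef_rot: [0.766, 0.643, -0.0, 0.0]
ft_force: [-8.3, -0.7, 19.4]
width: 0.0007
grip_force: 9.9
```

Call:
drive_tool(
  increments=[
    [0,0,-0.01,0,0,0],
    [0,0,-0.025,0,0,0],
    [0,0,-0.045,0,0,0],
    [0,0,-0.045,0,0,0],
    [0,0,-0.045,0,0,0],
  ],
)

```text
time: 14.73
ee_pos: [0.5533, 0.0608, 0.0441]
eef_rot: [0.766, 0.643, 0.0, 0.0]
ft_force: [0.3, 0.2, -0.0]
width: 0.0001
grip_force: 0.0
```

Call:
drive_tool(
  increments=[
    [0,0,0.005,0,0,0],
    [0,0,0.01,0,0,0],
    [0,0,0.013,0,0,0],
    [0,0,0.017,0,0,0],
    [0,0,0.017,0,0,0],
  ],
)

```text
time: 15.15
ee_pos: [0.5527, 0.0608, 0.0386]
eef_rot: [0.766, 0.643, -0.0, -0.0]
ft_force: [-1.9, -0.5, 3.1]
width: 0.0005
grip_force: 1.2
```

The lid now reads the same as a shut one: 3.1 N at 38.6 mm, against 3.1 N at 38.5 mm. I'll lift well clear and check.

Call:
drive_tool(
  increments=[
    [0,0,-0.05,0,0,0],
    [0,0,-0.15,0,0,0],
    [0,0,-0.25,0,0,0],
    [0,0,-0.35,0,0,0],
    [0,0,-0.45,0,0,0],
  ],
)

```text
time: 15.57
ee_pos: [0.5527, 0.061, 0.1753]
eef_rot: [0.766, 0.643, -0.0, -0.0]
ft_force: [0.8, 0.0, 0.4]
width: 0.0007
grip_force: 0.0
```

Call:
drive_tool(
  increments=[
    [0,0,0,0,0,0],
    [0,0,0,0,0,0],
    [0,0,0,0,0,0],
    [0,0,0,0,0,0],
    [0,0,0,0,0,0],
  ],
)

```text
time: 15.98
ee_pos: [0.5523, 0.0608, 0.1727]
eef_rot: [0.766, 0.643, -0.001, -0.001]
ft_force: [0.2, 0.1, 0.9]
width: 0.0005
grip_force: 0.0
```

```bash
python3 -c "
from h import *
print(read_state()['ft_force'])
cv2.imwrite('pics/s2.png',camera('side'))"
```

```text
[0.24461768 0.10633631 0.89193806]
```

View pics/s2.png

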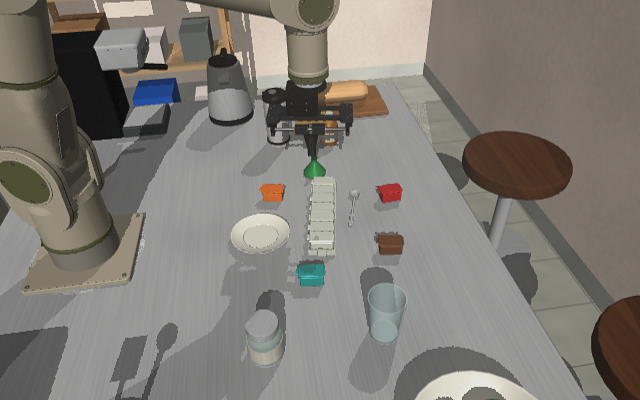

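The gripper is free in the air. The saucer (260,234), funnel (315,168), spoon (353,207), tumbler (386,312) and jar (264,337) are all where they were.

```bash
python3 -c "
from bench import *
print(close_job())"
```

```text
the job is handed in; nothing more can be done
None
```

The proud lid was pod 5 (organizer y = +36 mm); I pressed it flush with at most about 20 N measured, felt the shut lids with about 3 N or less, saw no bystander moved, and handed the job in at about 16 s (no verdict came back).

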